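# Check the oil of a roaster's drum gearbox with its dipstick

### The arm

A 6-joint arm with a two-finger parallel gripper is mounted at the origin on the work surface. World frame = base frame: x ahead of the robot, y to its left, z up, the work surface at z = 0. Lengths are in mm, angles in rad, forces in N, time in s.
With the tool pointing down it reaches from about 275 to 825 mm from the base axis. Payload 5.2 kg.
Tool frame: the origin (TCP) lies at the very end of the fingers, on their centre line; the grasp point (between the pads) lies 19 mm behind it; z points along the fingers, y is the direction in which the jaws open and shut (so a half turn about z gives the same grasp; the last joint's range is limited). The gripper opens to 93 mm and grips with 3 to 60 N. Pads are 15 mm wide; open, the fingers measure 128 mm over their backs; the gripper's body (75 mm by 188 mm) begins 65 mm behind the grasp point.
Start: joints at [0.973, 0.259, 1.535, -0, 1.348, -0.203], TCP at [211.522, 507.704, 218.653] pointing down, gripper open.
Joint ranges: [-3.14, 3.14], [-0.91, 2.08], [0.19, 2.58], [-1.22, 4.36], [0.22, 2.71], [-3.12, 3.12]. Speed limits (rad/s): [2.57, 2.57, 3.14, 3.14, 3.14, 3.14].

### API

Orientations are given as [roll, pitch, yaw] about the fixed x, y, z axes, in that order (R = Rz(yaw) Ry(pitch) Rx(roll)).
In Python, from bench import robot gives the robot as it stands. The module is installed in compiled form; this text tells all that it offers. Calls block until the motion is done:
- robot.move_ptp(position, orientation): joint-space move of the TCP to a pose.
- robot.move_linear(position, ori=None, speed=150, f_stop=None): straight line of the TCP; ori=None keeps the orientation; speed is the mean speed in mm/s. With f_stop (N) it stops when the force on the tool has changed by that much, and returns True; else False.
- robot.move_j(angles): joint-space move.
- robot.move_gripper(opening): opening from 0.0 (shut) to 1.0 (fully open); the grip force is fixed at half the most; returns when the fingers have stopped.
- robot.sleep(seconds).
- robot.inverse_kinematics(position, orientation): joint angles nearest the present ones, or None.
- robot.get_image(name): name is "scene" or "side" or "wrist"; returns a dict with "img" (384x512x3 uint8, blue, green, red), "fovy" (degrees; the focal length in pixels is half the picture's height over the tangent of half this angle, whatever the lens; pixels are square), "cx", "cy" (the principal point, pixels), "eye" and "orientation" of the camera in the world. Camera axes: x right, y down, z forward; pixel columns grow to the right and rows downward; lengths in mm; the calibration is good to about 2 mm. A picture is of the moment at which its call begins. There is no depth.
A pose or a line that the arm cannot do raises robot.MotionError and nothing moves.
- robot.hand_in(): hands the job in, once; it reports no verdict.
Readings, each from a call of its own:
- robot.current_t(): time.
- robot.current_qpos(): joint angles.
- robot.current_joint_vel(): joint speeds.
- robot.current_joint_efforts(): joint torques, N m.
- robot.current_tcp_pos(): TCP position.
- robot.current_eef_rot(): TCP orientation.
- robot.current_contact_force(): force on the tool from outside, world axes, zero at the start.
- robot.current_ft_torque(): the same for the moment, N m.
- robot.current_gripper_width(): opening from 0.0 (shut) to 1.0 (fully open).
Only numpy, scipy, OpenCV 4.12 (cv2) and the standard library are available. Lean on these libraries where they do the work, as an engineer would, in place of code of your own. Each camera call takes 0.05 s, during which the arm holds its last target.

### The job

Take the dipstick by its handle out of its rest, push it down the slanted guide tube of the gearbox until its collar is fully home against the tube's mouth, and draw it right out again. Then present it for reading: finish while still holding it motionless in the gripper, level and with its marked face up, its tip over the middle of the drip tray and about 10 cm above the bench, touching nothing but the fingers. Leave the bottle, the cup, the wrench and the spoon where they are.

Things in the scene. Friction and masses are not known exactly. Their poses are not given: they have to be found in the camera images.
- dipstick: Steel dipstick, black bar handle, 235 mm, 0.2 kg. Origin: handle centre on the axis; x to the tip, z normal of the marked face (up at start). Along x: handle -55 to 55 mm (18 wide, 24 high), 12 mm square neck to 79, collar 40 mm across 79 to 87, rod 10 mm across, marked flat blade 140 to 180. Balances near x = 17 mm. Lies level in the rest, axis 60 mm up; lifts straight up.
- dipstick_tip (a point): End of the dipstick's blade, on its axis: (180, 0, 0) mm in the dipstick's frame.
- collar_face (a point): Centre of the collar face that looks to the tip: (87, 0, 0) mm in the dipstick's frame. It stops against the guide tube's mouth.
- guide_tube: Steel tube on the gearbox, sloping 30 degrees above level towards the robot. Origin: centre of its mouth, 140 mm above the bench; z points out along its axis, y is level. Bore 16 mm, flaring over the last 20 mm to 24 mm inside, 36 mm outside; 105 mm long and open below, so the rod (93 mm past the collar) never bottoms. Inserted, the dipstick's x is reversed to this z, at any roll.
- gearbox: Dark steel gearbox fixed to the bench, 160 x 130 x 120 mm high, with round brass covers on both sides and a grey motor 100 mm thick and 120 mm long behind it (+x). Origin at the centre of the housing's underside; the tube's mouth is at (-105, 0, 140) mm in this frame.
- rest: Plywood rest fixed to the bench, left or right of the gearbox (the tray on the other side): board 270 x 70 x 8 mm. Origin: centre of its underside; x runs along the lying dipstick to its tip, whose origin starts at (-65, 0, 60) mm. Two forks 10 mm thick: x = -110 mm under the handle's rear (38 wide, 60 high), x = 2 mm under the neck (32 wide, 66 high).
- drip_tray: Shallow aluminium tray fixed to the bench, 150 x 130 mm, 22 mm high, wall 3 mm. Origin at the centre of its underside.
- oil_bottle: Grey plastic oil bottle, 50 mm across, 130 mm high, in front of the gearbox, left. Bystander, stays put. Origin at the centre of its underside.
- cup: White ceramic cup, 72 mm across, 60 mm high, in front of the gearbox, right. Bystander, stays put. Origin at the centre of its underside.
- wrench: Wrench, 170 mm, lying at the left edge. Bystander, stays put. Origin on its underside.
- scoop: Measuring spoon, 170 mm, lying at the right edge. Bystander, stays put. Origin on its underside.
Not all that is in view belongs to the job. What is shaped like the dipstick but blue or yellow is not meant. Several things have the shape of the drip_tray; the one meant has the colours described above.

How it is judged (in metres and radians):
On the way, in this order (a step that is already met when the one before it is completed fails the run):
1. the dipstick is lifted clear of its rest in the fingers (contact force between the fingers and dipstick above 1 N and height (world z) of dipstick above 0.1 m), for 0.1 s.
2. the dipstick is in the guide tube with its collar home on the mouth (gap under 3 mm, held by the fingers) (contact force between the fingers and dipstick above 1 N and z of collar_face in the frame of guide_tube below 0.003 m and distance between collar_face and guide_tube below 0.008 m and angle between the x axis of dipstick and the z axis of guide_tube, either way round below 0.12 rad), for 0.2 s.
3. the dipstick is drawn right out of the tube, held (contact force between the fingers and dipstick above 1 N and z of dipstick_tip in the frame of guide_tube above 0.005 m), for 0.1 s.
At the end, for the whole second after the job is handed in: Dipstick held still in the fingers, level within 8 degrees, marked face up within 11 degrees, tip within 40 mm horizontally of the tray centre and 60 to 150 mm above the bench, touching nothing but the fingers; bottle, cup, wrench, spoon within 30 mm of their starts (contact force between the fingers and dipstick above 1 N and horizontal distance between dipstick_tip and drip_tray below 0.04 m and height (world z) of dipstick_tip between 0.06 and 0.15 m and height (world z) of dipstick above 0.06 m and angle between dipstick's own x axis and vertical between 1.42 and 1.72 rad and angle between dipstick's own z axis and vertical below 0.2 rad and linear speed of dipstick below 0.02 m/s and angular speed of dipstick below 0.15 rad/s and contact force between dipstick and gearbox below 0.1 N and contact force between dipstick and rest below 0.1 N and contact force between dipstick and drip_tray below 0.1 N and contact force between dipstick and oil_bottle below 0.1 N and contact force between dipstick and cup below 0.1 N and contact force between dipstick and wrench below 0.1 N and contact force between dipstick and scoop below 0.1 N and distance of each of oil_bottle, cup, wrench, scoop from where it was at the start of the episode below 0.03 m); the arm keeps its last pose, push and grip.
It fails at once if the bottle, the cup, the wrench or the spoon is knocked over or shifted by more than 30 mm (distance of any of oil_bottle, cup, wrench, scoop from where it was at the start of the episode above 0.03 m).
It also fails if it takes over 54 s, if anything falls off the work surface, if the arm or the gripper's body presses on something with over 40 N, if the wrist force passes 120 N, or if a joint passes its speed limit or range.

## Working session

There is one attempt and no reset: what is moved stays moved. The work goes in short steps, each a Python script; the robot and the scene stay as the last script left them, time stands still between calls to the robot, and variables do not carry over. Pictures are saved under pics/ and viewed, and the job is handed in when it is done.

```bash
mkdir -p pics; cat > h.py <<'E'
import numpy as np, cv2, json
from bench import robot
from scipy.spatial.transform import Rotation as R
def snap(n,f):
    d=robot.get_image(n); cv2.imwrite(f'pics/{f}.png',d['img'])
    np.save(f'pics/{f}.npy',d,allow_pickle=True); return d
def load(f): return np.load(f'pics/{f}.npy',allow_pickle=True).item()
E
python3 - <<'E'
from h import *
for n in ['scene','side','wrist']:
    d=snap(n,n+'0'); print(n,d['fovy'],d['cx'],d['cy'],d['eye'],d['orientation'],[k for k in d])
print(robot.current_t(),robot.current_eef_rot(),robot.current_gripper_width())
E
```

```text
scene 57.67609905586542 258.7322845766784 192.0260071099142 [1239.47651711  738.35643966  991.22930235] [-2.26511065  0.01512694  2.42306161] ['img', 'fovy', 'cx', 'cy', 'eye', 'orientation']
side 44.76008602912802 257.3359764815061 188.66438199204967 [  320.61232782 -1129.93357275  1403.52324086] [-2.44845988  0.01073232 -0.2284679 ] ['img', 'fovy', 'cx', 'cy', 'eye', 'orientation']
wrist 64.64828526769914 261.47030436131547 191.56588046822415 [134.68754195 538.69626458 384.45662261] [2.84420843e+00 1.00028046e-03 1.17571833e+00] ['img', 'fovy', 'cx', 'cy', 'eye', 'orientation']
0.15 [-3.14023149e+00 -2.74838639e-04  2.74681421e+00] 1.0001155923951601
```

View pics/scene0.png

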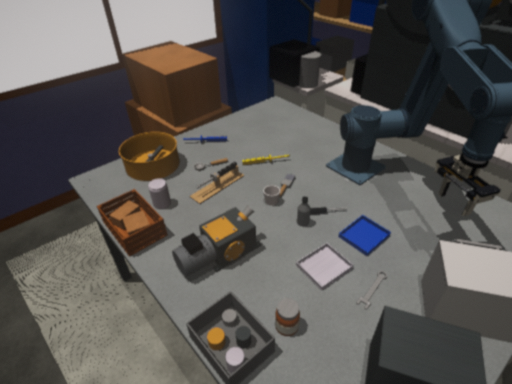

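View pics/side0.png

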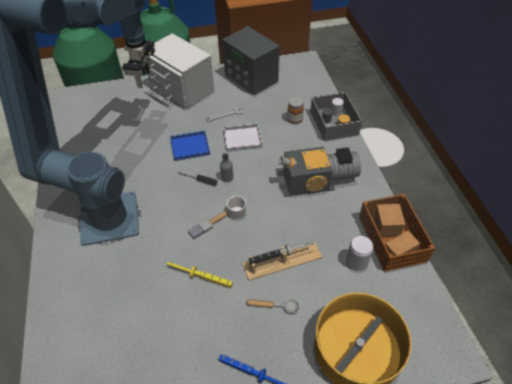

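View pics/wrist0.png

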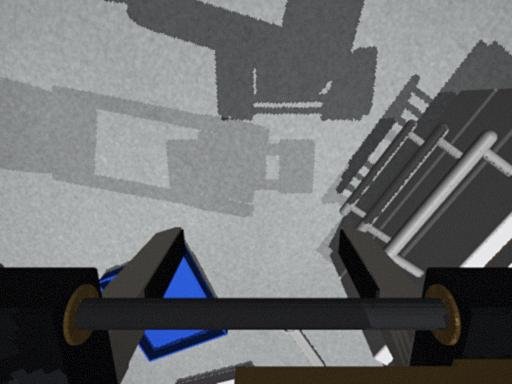

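The rest with the dipstick is at side (283,258), right of the gearbox at (315,170). The pale aluminium tray is at side (242,137), and the blue tray is a decoy. Next I'll get rough positions and enlarge that region.

```bash
cat >> h.py <<'E'
def ray(d,px):
    f=d['img'].shape[0]/2/np.tan(np.radians(d['fovy'])/2)
    v=np.array([(px[0]-d['cx'])/f,(px[1]-d['cy'])/f,1.])
    v=R.from_euler('xyz',d['orientation']).apply(v); return np.array(d['eye']),v/np.linalg.norm(v)
def onz(d,px,z):
    e,v=ray(d,px); return e+v*(z-e[2])/v[2]
def tri(obs):
    A=np.zeros((3,3));b=np.zeros(3);L=[]
    for d,px in obs:
        e,v=ray(d,px);P=np.eye(3)-np.outer(v,v);A+=P;b+=P@e;L.append((e,v))
    x=np.linalg.solve(A,b); return x,[np.linalg.norm(np.cross(x-e,v)) for e,v in L]
def proj(d,p):
    f=d['img'].shape[0]/2/np.tan(np.radians(d['fovy'])/2)
    c=R.from_euler('xyz',d['orientation']).inv().apply(np.array(p)-d['eye'])
    return np.array([d['cx']+f*c[0]/c[2],d['cy']+f*c[1]/c[2]])
def crop(f,x0,y0,x1,y1,s,out):
    im=cv2.imread(f'pics/{f}.png')[y0:y1,x0:x1]
    cv2.imwrite(f'pics/{out}.png',cv2.resize(im,None,fx=s,fy=s,interpolation=cv2.INTER_CUBIC))
E
python3 - <<'E'
from h import *
s=load('side0');c=load('scene0')
print('rest',onz(s,(283,262),0)); print('tray',onz(s,(242,137),0),onz(c,(326,266),0)); print('mouth',onz(s,(284,163),140))
print('bottle',onz(s,(226,180),0),'cup',onz(s,(235,213),0),'wrench',onz(s,(225,115),0),'spoon',onz(s,(272,304),0))
print('handle ends/dip tip', onz(s,(246,262),60),onz(s,(310,244),60))
w=load('wrist0')
T=R.from_euler('xyz',robot.current_eef_rot());p=np.array(robot.current_tcp_pos())
print(T.inv().apply(np.array(w['eye'])-p)); print((T.inv()*R.from_euler('xyz',w['orientation'])).as_matrix().round(3))
crop('side0',140,100,380,310,3,'sc')
E
```

```text
rest [ 581.59337442 -332.99518405    0.        ]
tray [571.30017617 306.66570832   0.        ] [559.65859741 298.74259393   0.        ]
mouth [668.5866435   -7.84105452 140.        ]
bottle [458.95981313  82.00243491   0.        ] cup [461.61697871 -86.88769206   0.        ] wrench [526.05383553 463.91772985   0.        ] spoon [ 506.05187275 -476.04275988    0.        ]
handle ends/dip tip [ 451.2550849  -338.54681924   60.        ] [ 678.15844396 -320.38502804   60.        ]
[  82.79393663   -0.76383995 -166.40838395]
[[-0.    -0.956 -0.293]
 [ 1.    -0.     0.   ]
 [-0.    -0.293  0.956]]
```

View pics/sc.png

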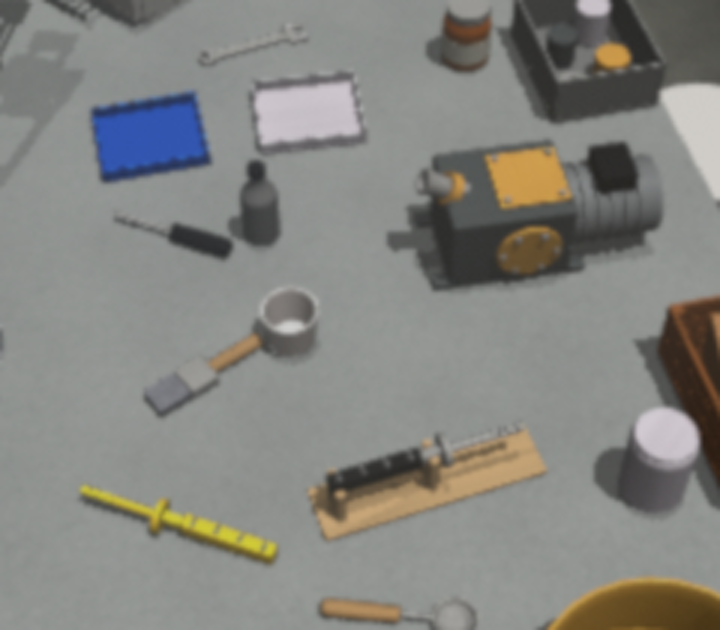

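```bash
python3 - <<'E'
from h import *
for y in (0,np.pi):
  for p in [(500,-330,280),(600,-330,280),(520,0,330)]:
    print(y,p,robot.inverse_kinematics(p,[np.pi,0,y]))
# insertion candidates: dipstick x dir, tool tilt a in dipstick frame
m=np.array([666,-5,140.]);ax=np.array([-np.cos(np.pi/6),0,np.sin(np.pi/6)])
g=m+ax*70
for flip in (0,1):
  for a in (0,10,20,30,45):
    t=np.radians(30-a)  # tool z = (-sin t,0,-cos t)
    z=np.array([-np.sin(t),0,-np.cos(t)])
    y=np.array([0,1.,0])*(1 if flip else -1); x=np.cross(y,z)
    M=R.from_matrix(np.c_[x,y,z])
    print(flip,a,robot.inverse_kinematics(g+19*z,M.as_euler('xyz')))
E
```

```text
0 (500, -330, 280) [-7.69393426e-01  3.17075219e-01  1.30654652e+00 -4.44089210e-16
  1.51797091e+00  8.01402901e-01]
0 (600, -330, 280) [-6.65365603e-01  4.83217398e-01  1.05912014e+00 -4.44089210e-16
  1.59925511e+00  9.05430724e-01]
0 (520, 0, 330) [-2.14723128e-01  1.52550629e-01  1.40144601e+00 -4.44089210e-16
  1.58759602e+00  1.35607320e+00]
3.141592653589793 (500, -330, 280) [-0.76939343  0.31707522  1.30654652  0.          1.51797091 -2.34018975]
3.141592653589793 (600, -330, 280) [-0.6653656   0.4832174   1.05912014  0.          1.59925511 -2.23616193]
3.141592653589793 (520, 0, 330) [-0.21472313  0.15255063  1.40144601  0.          1.58759602 -1.78551946]
0 0 [-0.14907399  0.74849065  1.0060676  -0.07868786  1.90485621  1.41560776]
0 10 [-0.16046604  0.62725206  1.16553696 -0.05508957  1.6935497   1.41310449]
0 20 [-0.17470358  0.51129058  1.32587127 -0.03032249  1.47640259  1.40155327]
0 30 [-1.92316407e-01  4.02849114e-01  1.48624869e+00 -4.44089210e-16
  1.25249485e+00  1.37847992e+00]
0 45 [-0.2263845   0.26109948  1.72517517  0.07415705  0.90124811  1.30580135]
1 0 [-0.14907399  0.74849065  1.0060676  -0.07868786  1.90485621 -1.7259849 ]
1 10 [-0.16046604  0.62725206  1.16553696 -0.05508957  1.6935497  -1.72848816]
1 20 [-0.17470358  0.51129058  1.32587127 -0.03032249  1.47640259 -1.74003939]
1 30 [-0.19231641  0.40284911  1.48624869  0.          1.25249485 -1.76311273]
1 45 [-0.2263845   0.26109948  1.72517517  0.07415705  0.90124811 -1.8357913 ]
```

```bash
python3 - <<'E'
from h import *
robot.move_linear([211.5,507.7,330])
robot.move_ptp([540,-40,370],[np.pi,0,0]); snap('wrist','t1'); print(robot.current_t())
robot.move_ptp([550,-290,300],[np.pi,0,0]); snap('wrist','r1'); print(robot.current_t())
robot.move_linear([560,-390,300]); snap('wrist','r2'); print(robot.current_t())
snap('side','s1')
E
```

```text
3.375
4.4417
5.3083
```

View pics/t1.png

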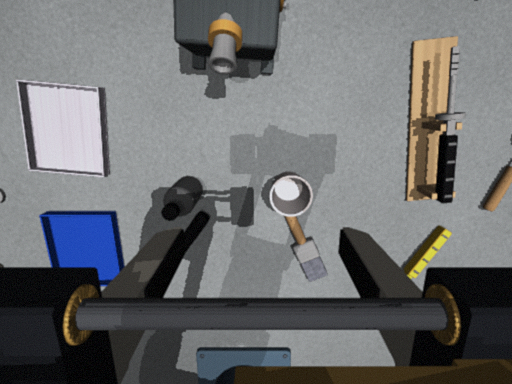

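View pics/r1.png

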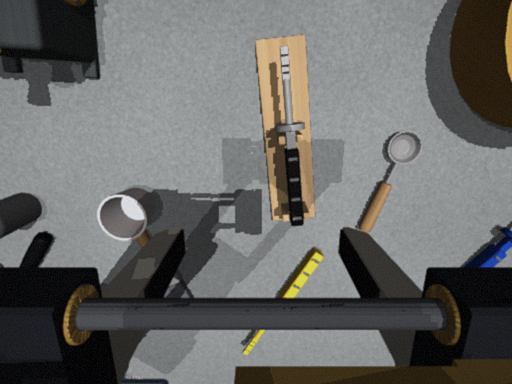

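View pics/r2.png

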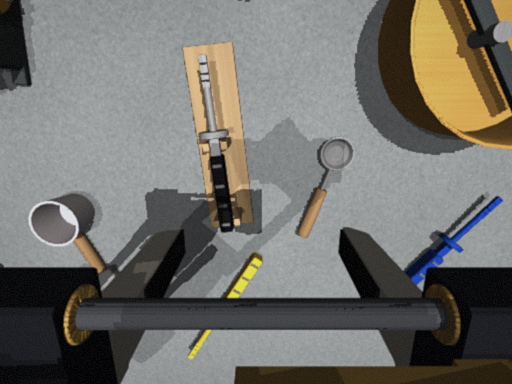

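In t1 the mouth is at (222,65) and the aluminium tray spans (18,81) to (109,177). The dipstick's tip and handle end are at (285,47) and (297,223) in r1, and at (204,57) and (226,230) in r2. I'll zoom in for accurate points.

```bash
python3 - <<'E'
from h import *
crop('r1',250,30,330,240,3.8,'r1c');crop('r2',180,35,260,245,3.8,'r2c')
a=cv2.imread('pics/r1c.png');b=cv2.imread('pics/r2c.png');cv2.imwrite('pics/rc.png',np.hstack([a,b])[:,:780])
crop('t1',180,0,280,90,7,'tc')
E
```

```text
(no output)
```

View pics/rc.png

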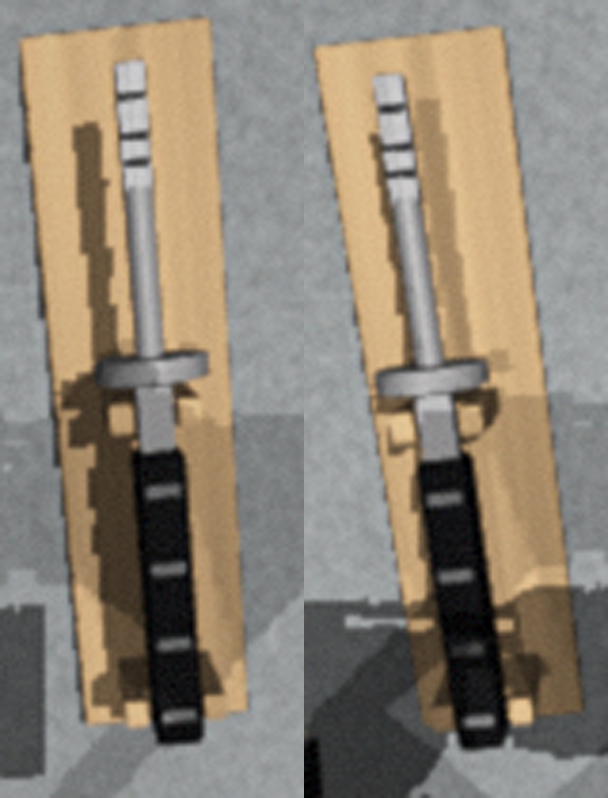

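View pics/tc.png

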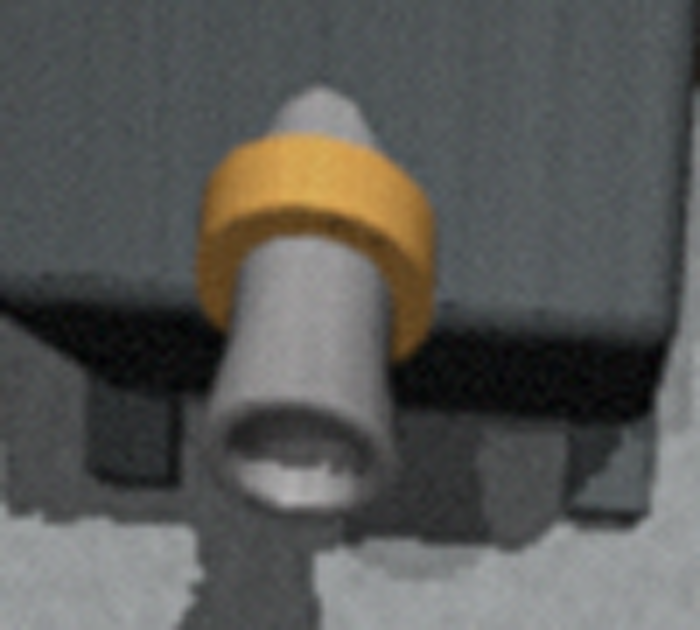

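```bash
python3 - <<'E'
from h import *
r1,r2=load('r1'),load('r2')
f=lambda x0,y0,p:(x0+(p[0]+.5)/3.8-.5,y0+(p[1]+.5)/3.8-.5)
A=[(130,62),(158,451),(163,491),(168,570),(174,645),(180,717)]
B=[(85,75),(140,458),(140,498),(152,575),(164,649),(176,721)]
for a,b in zip(A,B):
    p,e=tri([(r1,f(250,30,a)),(r2,f(180,35,b))]); print(p.round(1),np.round(e,1))
ot=R.from_euler('y',-30,degrees=True)*R.from_euler('x',180,degrees=True)
print(ot.as_matrix()[:,2])
for i,y in enumerate((45,-55)):
    robot.move_ptp([570,y,225] ,ot.as_euler('xyz')) if i else (robot.move_linear([540,-300,330]),robot.move_ptp([570,y,225] ,ot.as_euler('xyz')))
    snap('wrist',f't{2+i}');print(robot.current_t())
E
python3 - <<'E'
import cv2,numpy as np
cv2.imwrite('pics/t23.png',np.vstack([cv2.imread(f'pics/t{i}.png')[:290] for i in (2,3)]))
E
```

```text
[ 693.2 -316.2   60.9] [0.1 0.1]
[ 568.3 -328.7   61.7] [0.1 0.1]
[ 556.2 -329.8   72.7] [0.2 0.2]
[ 527.6 -332.6   70.9] [0.3 0.3]
[ 499.3 -335.7   70.1] [0.4 0.4]
[ 470.7 -339.    69.2] [0.2 0.2]
[ 5.00000000e-01 -1.22464680e-16 -8.66025404e-01]
7.5667
8.1
```

View pics/t23.png

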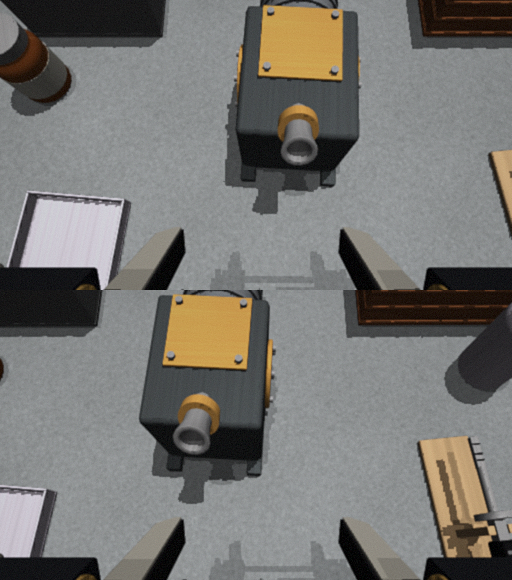

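In t2 the mouth is at about (299,150) and in t3 at about (193,144). The dipstick's tip and ticks triangulate at z 61 and 69–73, which agrees with its axis being at 60 mm. Zooming in on the mouth.

```bash
python3 - <<'E'
from h import *
crop('t2',260,90,340,190,6,'a');crop('t3',160,90,240,190,6,'b')
cv2.imwrite('pics/m.png',np.hstack([cv2.imread('pics/a.png'),cv2.imread('pics/b.png')])[:600,:800])
E
```

```text
(no output)
```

View pics/m.png

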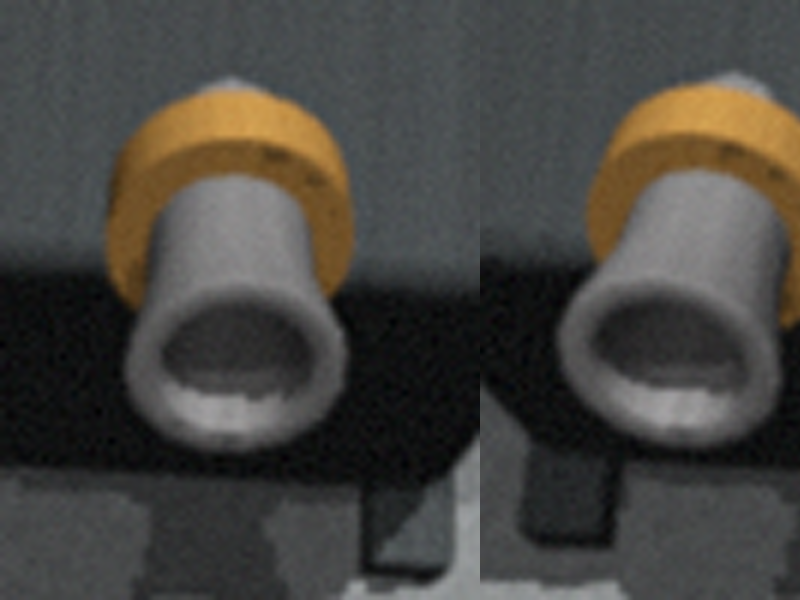

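```bash
python3 - <<'E'
from h import *
t1,t2,t3=load('t1'),load('t2'),load('t3')
g=lambda x0,y0,p,s:(x0+(p[0]+.5)/s-.5,y0+(p[1]+.5)/s-.5)
o=[(t2,g(260,90,(238,363.5),6)),(t3,g(160,90,(189.5,358.5),6)),(t1,g(180,0,(299,456),7))]
print(tri(o[:2]),tri(o))
def quad(d):
    h=cv2.cvtColor(d['img'],cv2.COLOR_BGR2HSV); m=cv2.inRange(h,(12,120,110),(28,255,255))
    m=cv2.morphologyEx(m,cv2.MORPH_CLOSE,np.ones((9,9)))
    cs=[c for c in cv2.findContours(m,0,1)[0] if cv2.contourArea(c)>2500]
    for c in cs:
        q=cv2.approxPolyDP(c,6,True)[:,0]; print(q.tolist(),cv2.contourArea(c)); 
    return cs
quad(t2);quad(t3)
def tray(d):
    h=cv2.cvtColor(d['img'],cv2.COLOR_BGR2HSV); m=cv2.inRange(h,(0,0,175),(180,60,255))
    m=cv2.morphologyEx(m,cv2.MORPH_OPEN,np.ones((5,5)))
    for c in cv2.findContours(m,0,1)[0]:
        if cv2.contourArea(c)>600: print('T',cv2.contourArea(c),cv2.boxPoints(cv2.minAreaRect(c)).round(1).tolist())
for k in ('t1','scene0','side0'): tray(load(k))
E
```

```text
(array([659.91213489,   8.2026508 , 142.11631761]), [np.float64(0.0002206994546989753), np.float64(0.00022069945459639412)]) (array([660.02277571,   8.20852461, 141.89787143]), [np.float64(0.043903850760062084), np.float64(0.054670999733924426), np.float64(0.054120477827746254)])
[[504, 366], [467, 360], [455, 367], [236, 367], [235, 383], [466, 383]] 4162.5
[[263, 6], [259, 75], [341, 79], [341, 10]] 5671.0
[[511, 363], [236, 367], [235, 383], [479, 383], [489, 362]] 4072.5
[[173, 5], [163, 74], [246, 78], [251, 8]] 5681.0
T 5362.5 [[27.399999618530273, 86.0], [97.30000305175781, 81.69999694824219], [102.9000015258789, 171.89999389648438], [33.099998474121094, 176.3000030517578]]
T 839.0 [[302.0, 265.0], [324.0, 243.0], [347.0, 266.0], [325.0, 288.0]]
T 2766.5 [[435.20001220703125, 283.3999938964844], [442.20001220703125, 240.89999389648438], [517.7999877929688, 253.3000030517578], [510.8999938964844, 295.79998779296875]]
T 4207.0 [[110.0, 0.0], [214.0, 0.0], [214.0, 50.0], [110.0, 50.0]]
T 8360.5 [[-0.0, 0.0], [116.0, 0.0], [116.0, 90.0], [0.0, 90.0]]
T 1044.5 [[358.79998779296875, 131.1999969482422], [386.1000061035156, 116.0], [407.70001220703125, 154.89999389648438], [380.3999938964844, 170.10000610351562]]
T 1085.5 [[149.60000610351562, 52.79999923706055], [163.39999389648438, 27.899999618530273], [207.89999389648438, 52.599998474121094], [194.10000610351562, 77.5]]
```

```bash
python3 - <<'E'
from h import *
t1,t2,t3=load('t1'),load('t2'),load('t3')
Q2=[[263,6],[259,75],[341,79],[341,10]];Q3=[[173,5],[163,74],[246,78],[251,8]]
P=[]
for a,b in zip(Q2,Q3):
    p,e=tri([(t2,a),(t3,b)]);P.append(p);print(p.round(1),np.round(e[0],2))
P=np.array(P);c=P.mean(0);print(c)
for v in (P[0]-P[1],P[3]-P[2]): print('yaw',np.arctan2(v[1],v[0]))
for v in (P[1]-P[2],P[0]-P[3]): print('yaw',np.arctan2(-v[0],v[1]))
print('cover->mouth',np.arctan2(c[1]-8.2,c[0]-660))
# tray outer rim corners in t1 at z=22 
for p in [(18,81),(104,88),(109,177),(30,171)]: print(onz(t1,p,22).round(1))
for p in [(27,86),(103,172)]: print(onz(t1,p,0).round(1))
crop('t1',0,70,130,190,6,'tt');crop('scene0',285,230,365,300,8,'ts')
E
```

```text
[840.6  41.7 123.2] 0.01
[751.   46.2 125.3] 0.09
[748.3 -41.5 121.9] 0.03
[835.8 -46.6 123. ] 0.38
[ 7.93919984e+02 -4.71239450e-02  1.23369775e+02]
yaw -0.04970028166876414
yaw -0.057776154495839185
yaw -0.030885217658934695
yaw -0.05417305446427602
cover->mouth -0.06150480206272574
[647.6 349.6  22. ]
[637.2 213.9  22. ]
[489.9 227.2  22. ]
[500.4 363.   22. ]
[640.9 353.    0. ]
[493.6 248.2   0. ]
```

View pics/tt.png

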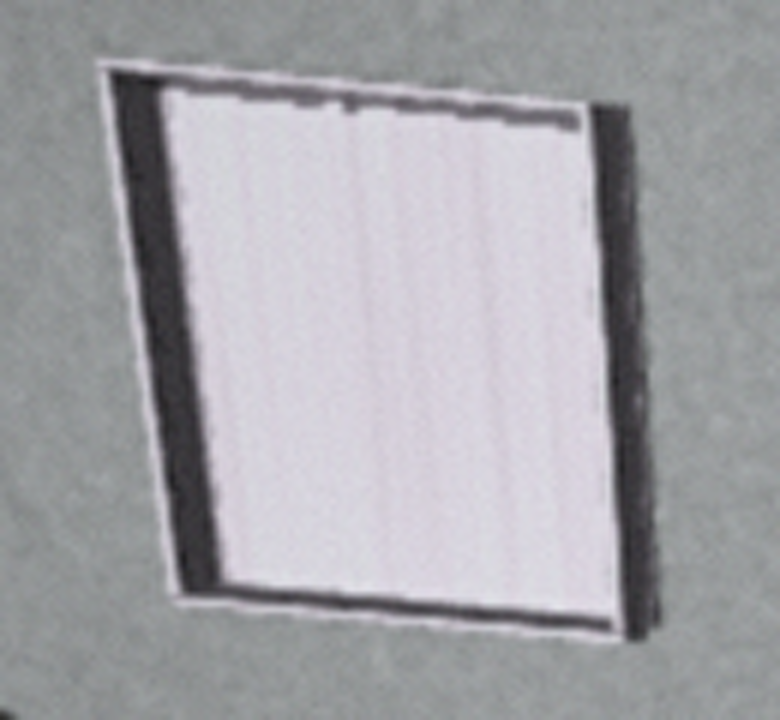

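```bash
python3 - <<'E'
from h import *
robot.move_linear([540,-55,300])
robot.move_ptp([531,-332.7,160],[np.pi,0,0.102])
robot.move_linear([531,-332.7,41],speed=100,f_stop=15)
print(robot.current_tcp_pos(),robot.current_contact_force())
robot.move_gripper(0.0); print(robot.current_gripper_width(),robot.current_contact_force())
robot.move_linear([531,-332.7,75],speed=60)
print(robot.current_gripper_width(),robot.current_contact_force(),robot.current_ft_torque())
robot.move_linear([531,-332.7,200],speed=150)
snap('wrist','g1');snap('side','g1s');snap('scene','g1c');print(robot.current_t())
E
python3 - <<'E'
import cv2,numpy as np
s=cv2.imread('pics/g1s.png')[180:300,220:360]
cv2.imwrite('pics/g1all.png',np.vstack([cv2.imread('pics/g1.png')[150:],cv2.resize(s,(512,366))[:]])[:600])
E
```

```text
[ 531.47781301 -333.11282688   41.81133844] [0.90558502 0.31362626 0.24821755]
0.19154502477547292 [ 0.23566384 -0.44092788  0.0486917 ]
0.19155216465638927 [-0.15325193  0.07020169 -2.87596116] [-0.04067632  0.08960799 -0.01065534]
14.3167
```

View pics/g1all.png

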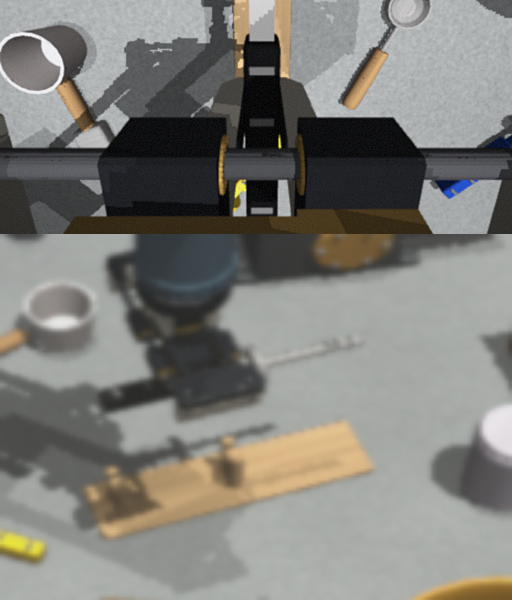

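View pics/g1.png

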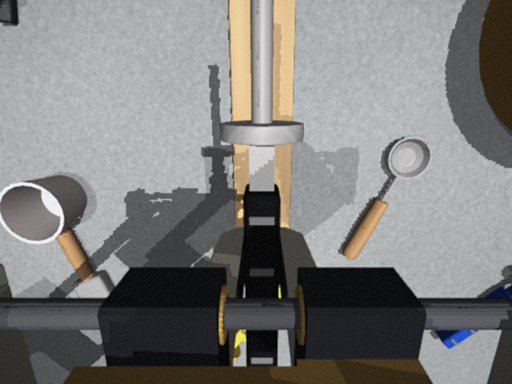

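```bash
python3 - <<'E'
from h import *
crop('g1c',150,130,350,280,4,'z')
# predicted tip
T=R.from_euler('xyz',robot.current_eef_rot());p=np.array(robot.current_tcp_pos());print(p,robot.current_eef_rot())
d=T.apply([1,0,0]); g=p-19*T.apply([0,0,1])
for x in (180,87,55): 
  q=g+d*(x-17); print(x,q,*[proj(load(k),q).round(1) for k in('g1','g1s','g1c')])
crop('g1s',240,190,340,265,8,'y')
E
```

```text
[ 530.49652941 -332.23995607  198.59505952] [-3.13973064e+00  1.67092122e-03  1.02044458e-01]
180 [ 692.68356009 -315.66754502  217.32264003] [ 261.1 -124.3] [317.8 214.6] [190.6 156.7]
87 [ 600.16747703 -325.14120472  217.47803563] [261.3 122.1] [290.3 222.5] [208.4 147.2]
55 [ 568.33398609 -328.4009586   217.53150508] [261.3 186.7] [280.7 225.3] [214.3 144.1]
```

View pics/z.png

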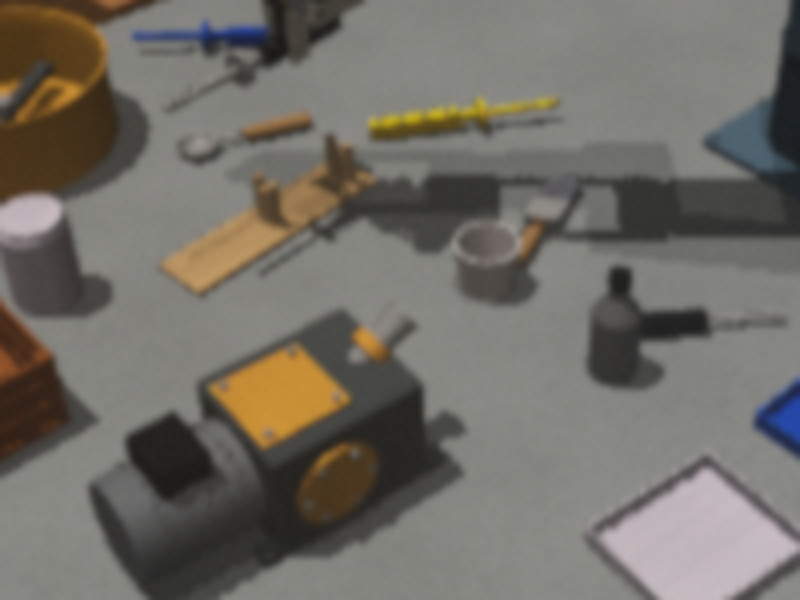

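View pics/y.png

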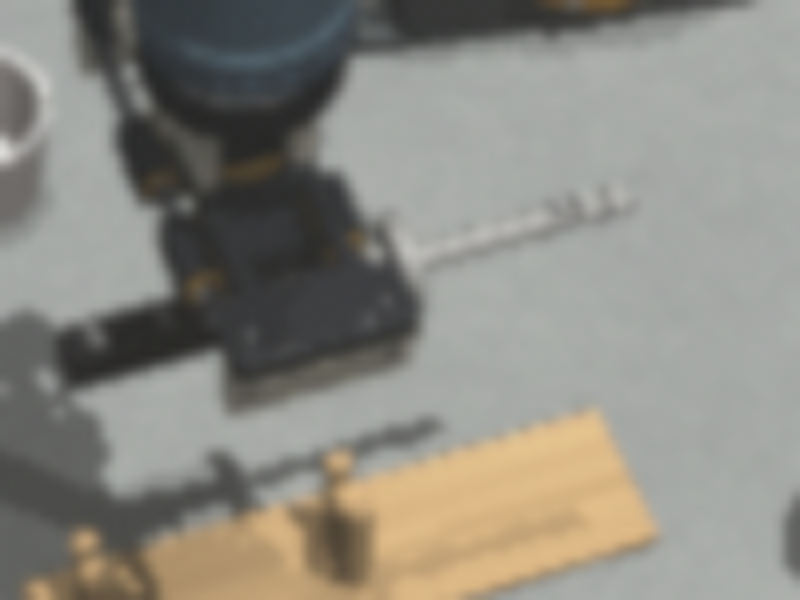

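The stick is held as planned: the side view shows its tip at (318.5,214.6) against a predicted (317.8,214.6). Now to the tube, pausing just before the mouth.

```bash
cat >> h.py <<'E'
M=np.array([660.,8.2,141.3]); PSI=-0.055
dv=np.array([np.cos(np.pi/6)*np.cos(PSI),np.cos(np.pi/6)*np.sin(PSI),-.5])
def tubepose(s,off=np.zeros(3),d=dv):
    """TCP pose with collar face s mm short of the mouth"""
    h=np.array([-d[1],d[0],0]);h/=np.linalg.norm(h) # level left
    y=-h; z=np.cross(d,y)
    g=M+off-d*(s+87-17); return g+19*z,R.from_matrix(np.c_[d,y,z]).as_euler('xyz')
E
python3 - <<'E'
from h import *
p,o=tubepose(93+50); print(p,o,R.from_euler('xyz',o).as_matrix()[:,2])
p2,o2=tubepose(93+6)
assert robot.inverse_kinematics(p,o) is not None
robot.move_linear([500,-300,310])
robot.move_ptp(p,o); robot.move_linear(p2,o2,speed=60); robot.sleep(.3)
print(robot.current_t(),robot.current_tcp_pos()-p2,robot.current_contact_force(),robot.current_gripper_width())
T=R.from_euler('xyz',robot.current_eef_rot());g=np.array(robot.current_tcp_pos())-19*T.apply([0,0,1])
tip=g+T.apply([1,0,0])*163;print('tip',tip)
for k in('side','scene','wrist'):
    d=snap(k,'i1'+k);print(k,proj(d,tip),proj(d,M))
crop('i1side',240,120,340,200,4,'a');crop('i1scene',200,180,300,260,4,'b')
cv2.imwrite('pics/i1.png',np.hstack([cv2.imread('pics/a.png'),cv2.imread('pics/b.png')]))
E
```

```text
[466.32988471  18.86260998 231.34551733] [ 3.14159265  0.52359878 -0.055     ] [-0.49924394  0.02748614 -0.8660254 ]
17.6917 [-0.05192829 -0.00353297  0.29551621] [ 0.21673906  0.41812635 -2.38606964] 0.19001457922397919
tip [654.79386151   8.47984938 144.67469169]
side [279.28219487 159.63769488] [280.63774634 160.07452586]
scene [251.1165778  206.73057011] [249.99340303 208.03441045]
wrist [ 260.77254252 -125.86061004] [ 260.74427832 -145.95104842]
```

View pics/i1.png

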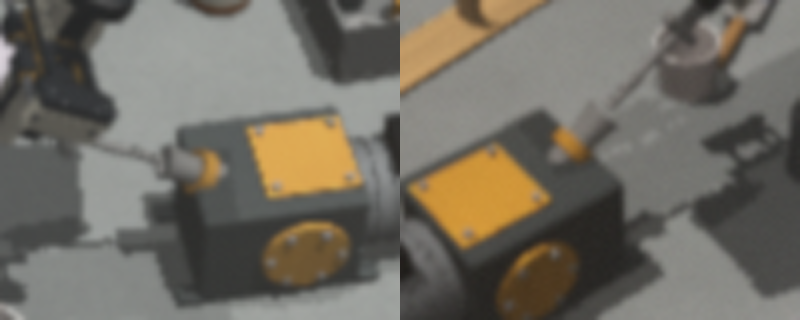

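View pics/i1wrist.png

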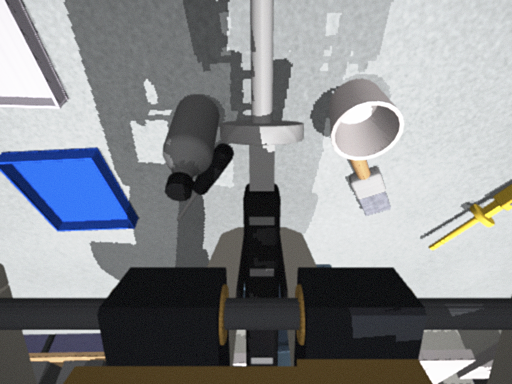

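Both outside views show the rod on the tube's line with the tip at the mouth (side about (281,160), scene about (250,207)). Inserting with a force stop.

```bash
python3 - <<'E'
from h import *
f0=np.array(robot.current_contact_force())
for s in (75,55,35,15):
    p,o=tubepose(s); r=robot.move_linear(p,o,speed=60,f_stop=12)
    q=np.array(robot.current_tcp_pos()); f=np.array(robot.current_contact_force())-f0
    print(s,r,'axial dev',round((q-p)@dv,2),'lat',(q-p-dv*((q-p)@dv)).round(2),'F',f.round(2),robot.current_ft_torque().round(2))
    if r: break
print(robot.current_t(),robot.current_gripper_width())
E
```

```text
75 False axial dev 0.27 lat [-0.2  -0.   -0.35] F [ 0.83 -0.47 -0.39] [ 0.01 -0.27  0.  ]
55 False axial dev 0.24 lat [-0.17  0.02 -0.29] F [ 0.42  0.39 -0.96] [-0.05 -0.31  0.05]
35 False axial dev 0.27 lat [-0.19 -0.01 -0.33] F [ 0.32 -0.05 -0.79] [-0.04 -0.24  0.  ]
15 False axial dev 0.26 lat [-0.19 -0.   -0.32] F [ 0.15 -0.84 -0.17] [ 0.02 -0.27 -0.05]
19.8417 0.18747579935560818
```

```bash
python3 - <<'E'
from h import *
f0=np.array(robot.current_contact_force())
p,o=tubepose(-6); r=robot.move_linear(p,o,speed=25,f_stop=12)
q=np.array(robot.current_tcp_pos()); f=np.array(robot.current_contact_force())-f0
print(r,'s=',-6-(q-p)@dv,'F',f.round(2),'axial',f@dv,robot.current_ft_torque().round(2))
robot.sleep(.5);f=np.array(robot.current_contact_force())-f0
q=np.array(robot.current_tcp_pos()); print('s=',-6-(q-p)@dv,f@dv,robot.current_t())
for k in('side','scene'): snap(k,'h'+k)
crop('hside',240,120,340,200,4,'a');crop('hscene',200,180,300,260,4,'b')
cv2.imwrite('pics/h.png',np.hstack([cv2.imread('pics/a.png'),cv2.imread('pics/b.png')]))
E
```

```text
True s= 0.8324404500458584 F [-0.68  0.92  2.38] axial -1.8180157096930691 [-0.06 -0.   -0.  ]
s= 0.8374638883871759 -2.4854420097551255 20.975
```

View pics/h.png

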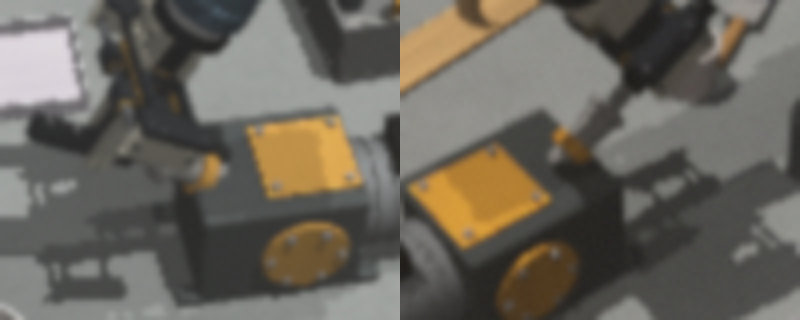

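The stop came within 1 mm of the measured mouth, so the collar is on it. I'll push a little firmer to make sure, then draw it out.

```bash
python3 - <<'E'
from h import *
f0=np.array(robot.current_contact_force())
p,o=tubepose(-6); r=robot.move_linear(p,o,speed=20,f_stop=22)
q=np.array(robot.current_tcp_pos()); f=np.array(robot.current_contact_force())-f0
print(r,'s=',-6-(q-p)@dv,'axial',f@dv,f.round(1),robot.current_ft_torque().round(2))
robot.sleep(.5);q=np.array(robot.current_tcp_pos());print('s=',-6-(q-p)@dv,robot.current_contact_force().round(1))
snap('wrist','hw')
f0=np.array(robot.current_contact_force())
for s in (20,60,115,150):
    p,o=tubepose(s); r=robot.move_linear(p,o,speed=80,f_stop=35)
    print(s,r,robot.current_contact_force().round(2),robot.current_gripper_width())
    if r: break
print(robot.current_t())
T=R.from_euler('xyz',robot.current_eef_rot());g=np.array(robot.current_tcp_pos())-19*T.apply([0,0,1])
tip=g+T.apply([1,0,0])*163;print('tip',tip,(M-tip)@dv)
for k in('side','scene','wrist'):
    d=snap(k,'o1'+k);print(k,proj(d,tip))
crop('o1side',240,120,340,200,4,'a');crop('o1scene',200,160,300,240,4,'b')
cv2.imwrite('pics/o1.png',np.hstack([cv2.imread('pics/a.png'),cv2.imread('pics/b.png')]))
E
```

```text
True s= 1.0399752491742706 axial 0.48681094401443714 [0.6 0.3 0.1] [-0.05  0.1   0.01]
s= 1.100663519109685 [-1.2  0.   1. ]
20 False [ 0.36  0.75 -1.94] 0.19135147384075446
60 False [-0.36 -0.53 -2.17] 0.18936910321806888
115 False [ 0.17 -0.43 -2.49] 0.19139028134291158
150 False [ 0.21 -0.18 -1.87] 0.19138079645634487
24.3917
tip [610.77904301  10.91434166 170.38530325] 57.234017011217915
side [267.61258619 156.40290517]
scene [260.61455317 196.33152648]
wrist [ 260.62041725 -125.37597613]
```

View pics/o1.png

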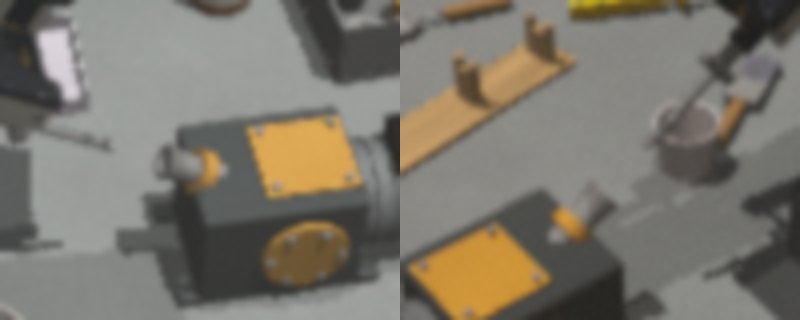

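View pics/o1wrist.png

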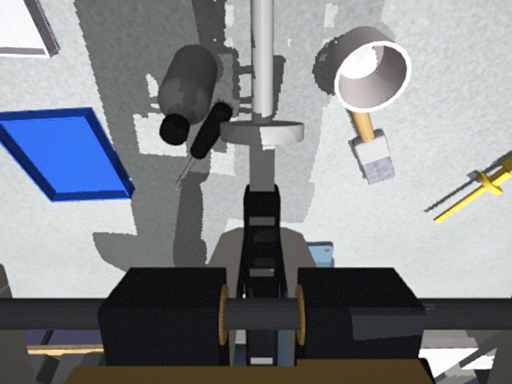

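View pics/hw.png

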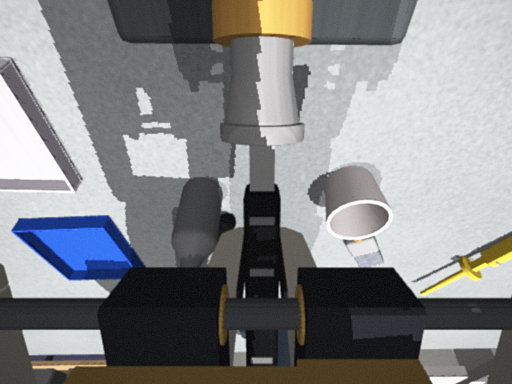

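hw shows the collar flush on the mouth at about row 125–140, with no gap. After that o1 shows the stick fully out of the tube and unchanged in the grip. Now over the tray.

```bash
python3 - <<'E'
from h import *
t1=load('t1'); C=np.mean([onz(t1,p,22) for p in [(17,80.3),(99.5,87.3),(104.2,176.7),(29.7,170.3)]],0)
print('tray',C)
for y in (.3,):
    g=np.array([C[0],C[1],100])-163*np.array([np.cos(y),np.sin(y),0]); p=g-[0,0,19]
print(p,robot.inverse_kinematics(p,[np.pi,0,y]))
robot.move_linear([430,20,320],ori=[np.pi,0,0])
robot.move_ptp([p[0],p[1],250],[np.pi,0,y])
robot.move_linear(p,[np.pi,0,y],speed=100); robot.sleep(.5)
T=R.from_euler('xyz',robot.current_eef_rot());g=np.array(robot.current_tcp_pos())-19*T.apply([0,0,1])
tip=g+T.apply([1,0,0])*163;print('tip',tip,robot.current_eef_rot(),robot.current_t(),robot.current_contact_force(),robot.current_joint_vel().round(4))
for k in('side','scene','wrist'):
    d=snap(k,'p'+k);print(k,proj(d,tip).round(1),proj(d,[C[0],C[1],0]).round(1),proj(d,g+T.apply([1,0,0])*70).round(1))
crop('pside',190,80,290,180,4,'a');crop('pscene',270,190,370,290,4,'b')
cv2.imwrite('pics/p.png',np.hstack([cv2.imread('pics/a.png'),cv2.imread('pics/b.png')]))
E
```

```text
tray [569.7057053 292.6766894  22.       ]
[413.98585757 244.50689572  81.        ] [ 3.00951620e-01  2.80273018e-01  1.88181585e+00 -4.44089210e-16
  9.79503781e-01  1.57174795e+00]
tip [569.6989156  292.68317286 100.02280323] [ 3.14159219e+00 -1.50969608e-05  3.00016509e-01] 28.5667 [-0.5711833   0.30692507 -2.35831649] [-0.0011  0.0015  0.0019  0.0005 -0.0014  0.0006]
side [241.4 121.8] [242.3 139.3] [221.4 129.8]
scene [325.9 247.6] [322.8 266.5] [336.4 230.3]
wrist [ 261.6 -124.5] [261.6 -24. ] [261.7 122.2]
```

View pics/p.png

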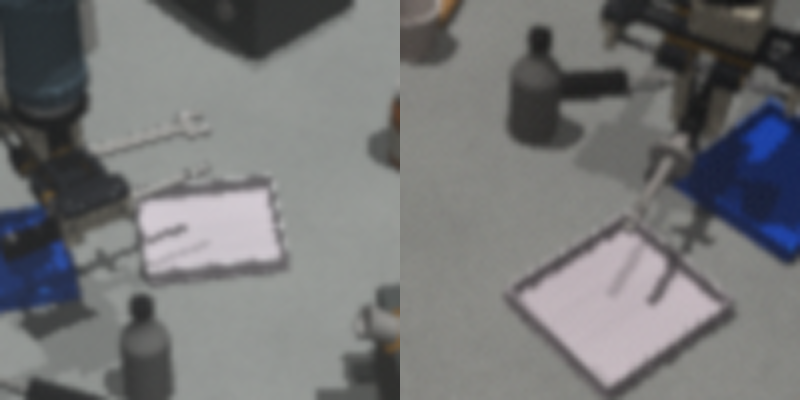

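View pics/pwrist.png

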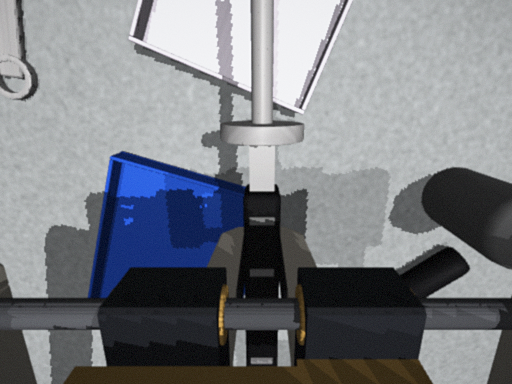

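View pics/pside.png

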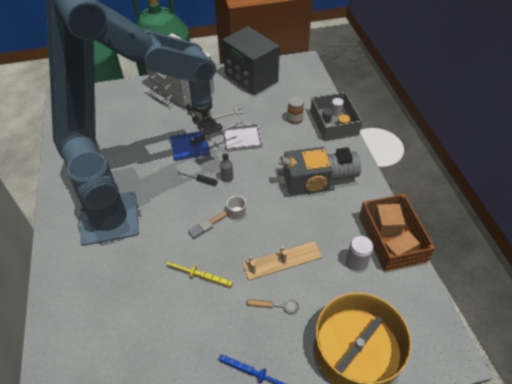

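The tip appears at about (242,123) in the side view against a predicted (241,122), and at (328,247) in the scene view against (326,248). The stick is level and over the tray, and the bystanders look unmoved. Handing in.

```bash
python3 - <<'E'
from h import *
s0,s1=load('side0')['img'],load('pside')['img']
for n,(x,y) in dict(bottle=(226,168),cup=(235,207),wrench=(225,115),spoon=(272,305)).items():
    t=s0[y-14:y+15,x-18:x+19];w=s1[y-22:y+23,x-26:x+27]
    _,v,_,l=cv2.minMaxLoc(cv2.matchTemplate(w,t,cv2.TM_CCOEFF_NORMED));print(n,round(v,2),l[0]-8,l[1]-8)
print(robot.current_gripper_width(),robot.current_t()); robot.hand_in()
E
```

```text
bottle 0.93 0 0
cup 1.0 0 0
wrench 0.35 8 -1
spoon 1.0 0 0
0.19048170018678773 28.7167
the job is handed in; nothing more can be done
```

I took the dipstick from its rest by the handle, pushed it down the guide tube until the collar was home, drew it out, and handed it in held over the drip tray. `hand_in()` gives no verdict, so the results below come from my own checks. The clock read 28.7 s of the 54 s allowed.

- **Insertion:** The force stop triggered twice at about the same depth, within about 1 mm of the measured mouth. The wrist picture showed the collar flush with no gap. I measured the mouth 1–2 mm higher than the stated 140 mm, which is within the camera calibration.
- **Final pose, from the arm's readings:** The tip is at (570, 293, 100) mm, over the measured tray centre at (570, 293). The tool is level with the marked face up, and the joints are nearly still. The tip in the side and scene views was within about 1–3 pixels of that.
- **Bystanders:** The bottle, cup and spoon did not move in the side view. The same check failed for the wrench (match 0.35), because the dipstick and gripper partly cover it there. It looked to be in its place in the picture, and nothing came near it.

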